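# Release and park the filter slide of a bench air-filter unit

### The job

Turn the selector knob on top of the filter unit to the position marked with the ring, which unlocks the filter slide, and leave it there. Then draw the slide straight and level out of its channel by its pull rib, lay it flat on the bench clear of the unit and let go of it. Take it again by its long sides and set it down (not dropped) in the steel cradle, flat on the seat with the rib between the two cheeks of the fork, leaving the loose carburettor parts alone.

Things in the scene. Friction and masses are not known exactly. Their poses are not given: they have to be found in the camera images.
- filter_unit: Low grey cabinet fixed to the bench, 125 (x) x 130 (y) x 56 mm high, knob on its flat top. Origin: centre of its underside; x is the way the slide is drawn out, the front face with the channel mouth at x = +60 mm. The channel floor is 10 mm above the bench; in it the slide has 1.5 mm play to each side, 2 mm in height, and about 10 mm lengthways while locked.
- selector (a joint): Knob angle, rad, growing clockwise from above. Detents at 0, 0.70, 1.40, 2.10; end stops 0.15 beyond. Marks on the panel: short lines, but a 15 mm ring at 1.40, where the slide is unlocked; elsewhere a gate blocks it. Let go, the knob goes to the nearest detent. Turning it out of a detent takes about 0.1 N m. It starts at 0 or 0.70.
- selector_grip (a point): Middle of the knob's black bar grip, on its vertical axis, 77 mm above the bench. Bar: 42 mm long (x, + to the pointer end; white line on top), 12 mm wide (y), from 61 to 90 mm above the bench; a 36 mm hub round its foot reaches to 67 mm, a 48 mm disc to 61 mm. It turns with the joint; at 1.40 the pointer stands 0.35 rad clockwise of the unit's -y axis. Pinch it across its width.
- slide_center (a point): Centre, half-way up, of the filter slide's flat mesh frame, 110 long (x) x 52 wide (y) x 12 mm thick; underside 6 mm below this point. x points to the pull end. In the unit the frame is inside the channel; only neck and rib stick out in front. Drawn about 120 mm it is clear of the channel. A 6 mm wide lug stands 8 mm above the frame, 20 mm behind this point.
- rib_center (a point): Centre of the slide's upright pull rib: 28 long (x) x 8 thick (y) x 38 mm high (z), its foot level with the slide's underside; 86 mm in front of and 13 mm above slide_center. A low neck 8 mm wide joins it to the frame. Pinch it across its 8 mm from above.
- filter_slide: The loose aluminium filter slide as a whole, about 0.15 to 0.3 kg; origin at the centre of the frame's underside, 6 mm below slide_center, same axes.
- cradle_seat (a point): Where slide_center lies, with the same axes, when the slide is parked in the cradle: 18 mm above the bench. The seat under it is a bar 32 mm wide, 12 mm above the bench, so fingers have room at the slide's long sides (the base plate there is 4 mm high).
- cradle: Fixed steel cradle, base 174 x 74 x 4 mm, axes and x, y origin as cradle_seat, origin on the bench. At x = 74 to 98 mm a fork: two cheeks 55 mm high, 19 mm wide, 16 mm apart, for the rib (too close for fingers beside it). An end plate behind the fork and a 20 mm high stop at x = -60 mm leave the slide about 4.5 mm play each way lengthways.
- float_bowl: Loose black bowl with two ears, 62x84x20 mm; leave alone. Origin at its underside.
- inlet_rubber: Loose dark inlet manifold with a flange, 51x70x48 mm; leave alone. Origin at its underside.
- needle_valve: Loose brass needle, 14x82x12 mm; leave alone. Origin at its underside.

How it is judged:
On the way, in this order (a step that is already met when the one before it is completed fails the run):
1. The selector stands in the detent with the ring mark, let go, with the slide still in the unit (value of joint selector between 1.25 and 1.55 rad and contact force between the fingers and filter_unit below 0.1 N and x of slide_center in the frame of filter_unit below 0.03 m), for 0.2 s.
2. The slide lies flat on the bench clear of the unit, let go (x of slide_center in the frame of filter_unit above 0.116 m and height (world z) of slide_center below 0.0095 m and angle between slide_center's own z axis and vertical below 0.05 rad and contact force between the fingers and filter_slide below 0.1 N), for 0.2 s.
At the end, for the whole second after the job is handed in: The selector is within 0.15 rad of the ring mark; the slide lies still and flat on the cradle's seat (centre within 7 mm sideways and lengthways and 3 mm in height of cradle_seat, within 0.15 rad of its direction) with the rib in the fork (value of joint selector between 1.25 and 1.55 rad and x of slide_center in the frame of cradle_seat between -0.007 and 0.007 m and y of slide_center in the frame of cradle_seat between -0.007 and 0.007 m and z of slide_center in the frame of cradle_seat between -0.003 and 0.003 m and angle between slide_center's own z axis and vertical below 0.05 rad and angle between the x axis of slide_center and the x axis of cradle_seat, either way round below 0.15 rad and horizontal distance between rib_center and cradle_seat above 0.07 m and x of rib_center in the frame of cradle_seat above 0.07 m and linear speed of filter_slide below 0.01 m/s); the robot touches nothing.
It fails at once if The slide is tipped more than 0.3 rad from level (angle between slide_center's own z axis and vertical above 0.3 rad).
It fails at once if The slide is dropped (free of the fingers while more than 60 mm above the bench) (height (world z) of slide_center above 0.06 m and contact force between the fingers and filter_slide below 0.02 N).
It fails at once if The float bowl is moved more than 30 mm (distance of float_bowl from where it was at the start of the episode above 0.03 m).
It fails at once if The inlet rubber is moved more than 30 mm (distance of inlet_rubber from where it was at the start of the episode above 0.03 m).
It fails at once if The needle valve is moved more than 30 mm (distance of needle_valve from where it was at the start of the episode above 0.03 m).
It also fails if it takes over 64 s, if anything falls off the work surface, if the arm or the gripper's body presses on something with over 40 N, if the wrist force passes 120 N, or if a joint passes its speed limit or range.

### The arm

A 6-joint arm with a two-finger parallel gripper is mounted at the origin on a cart in front of the work surface, level with it; the furniture and walls round the work are solid. World frame = base frame: x ahead of the robot, y to its left, z up, the work surface at z = 0. Lengths are in m, angles in rad, forces in N, time in s.
With the tool pointing down it reaches from about 0.325 to 0.775 m from the base axis. Payload 5.5 kg.
Tool frame: the origin (TCP) lies between the finger pads; the fingertips stand 8 mm ahead of it and the grasp point (between the pads) lies 11 mm behind it (tcp_to_tips is the distance from the TCP to the fingertips, in m); z points along the fingers, y is the direction in which the jaws open and shut (so a half turn about z gives the same grasp; the last joint's range is limited). The gripper opens to 88 mm and grips with 3 to 60 N. Pads are 20 mm wide; open, the fingers measure 115 mm over their backs; the gripper's body (75 mm by 178 mm) begins 61 mm behind the grasp point.
Start: joints at [1.11, 0.091, 1.231, -0, 1.82, -0.057], TCP at [0.236, 0.552, 0.231] pointing down, gripper open.
Joint ranges: [-2.87, 2.87], [-0.86, 2.18], [0.17, 2.46], [-1.51, 4.65], [0.06, 2.69], [-2.65, 2.65]. Speed limits (rad/s): [2.57, 2.57, 3.01, 3.14, 3.14, 3.14].

### API

Orientations are given as a unit quaternion [w, x, y, z].
In Python, from bench import * gives the robot as it stands. Calls block until the motion is done:
- move_to(position, orientation): joint-space move of the TCP to a pose.
- move_l(position, speed=0.15, orientation=None): straight line of the TCP; orientation=None keeps the orientation; speed is the mean speed in m/s.
- movej(angles): joint-space move.
- gripper_open() and close(): open the fingers fully, or close them until they stop; the grip force is fixed at half the most.
- hold(seconds).
- inverse_kinematics(position, orientation): joint angles nearest the present ones, or None.
- state(): the state.
- get_image(name): name is "side" or "top" or "wrist"; returns a dict with "frame" (400x640x3 uint8, blue, green, red), "depth" (400x640 float32, m along the optical axis (not along the pixel's ray), 0 where there is no reading), "camera_matrix" (3x3 intrinsics, pixels), "view" (4x4, takes a point from world to camera coordinates). Camera axes: x right, y up, looking along -z (the intrinsics and any distortion apply to the point x, -y, -z); pixel columns grow to the right and rows downward; lengths in m; the calibration is good to about 2 mm. A picture is of the moment at which its call begins.
A pose or a line that the arm cannot do raises IKError and nothing moves.
- job_done(): hands the job in, once; it reports no verdict.
The state is a dict: "time": time; "joint_pos": joint angles; "dq": joint speeds; "joint_torque": joint torques, N m; "ee_pos": TCP position; "ee_rot": TCP orientation; "ft_force": force on the tool from outside, world axes, zero at the start; "moment": the same for the moment, N m; "finger_gap": finger opening in m.
Only numpy, scipy, OpenCV 4.12 (cv2) and the standard library are available. Lean on these libraries where they do the work, as an engineer would, in place of code of your own. Each camera call takes 0.05 s, during which the arm holds its last target.

## Working session

There is one attempt and no reset: what is moved stays moved. The work goes in short steps, each a Python script; the robot and the scene stay as the last script left them, time stands still between calls to the robot, and variables do not carry over. Pictures are saved under pics/ and viewed, and the job is handed in when it is done.

```bash
ls; mkdir -p pics
python3 - <<'E'
from bench import *
import cv2,numpy as np,pickle
s=state();print(s)
for n in ["side","top","wrist"]:
    d=get_image(n);cv2.imwrite(f"pics/{n}0.png",d["frame"]);pickle.dump(d,open(f"pics/{n}0.pkl","wb"))
    print(n,d["camera_matrix"].round(1).tolist(),d["view"].round(3).tolist(),[k for k in d])
E
```

```text
pics
{'time': 0.0, 'joint_pos': array([ 1.11032141e+00,  9.18575368e-02,  1.23187181e+00,  8.35689703e-06,
        1.81978929e+00, -5.67148903e-02]), 'dq': array([ 0.00190445, -0.00025051, -0.00095299, -0.0008025 ,  0.00015878,
       -0.00130717]), 'joint_torque': array([ 4.15621307e-04, -4.46450937e+01, -4.06445825e+01,  6.98050344e-02,
        2.92699481e-02, -1.09319103e-04]), 'ee_pos': array([0.23561164, 0.5515032 , 0.2295156 ]), 'ee_rot': array([-2.50174414e-04,  2.00510417e-01,  9.79691097e-01, -9.29936421e-04]), 'ft_force': array([-0.4505978 , -0.11389921, -0.04362964]), 'moment': array([ 0.02540603,  0.02806763, -0.04558238]), 'finger_gap': 0.08791596897097252}
side [[506.3, 0.0, 320.6], [0.0, 506.3, 199.5], [0.0, 0.0, 1.0]] [[-0.919, -0.394, 0.0, 0.48], [0.268, -0.623, 0.735, -0.164], [-0.289, 0.676, 0.678, -1.502], [0.0, 0.0, 0.0, 1.0]] ['frame', 'depth', 'camera_matrix', 'view']
top [[519.0, 0.0, 311.0], [0.0, 519.0, 197.8], [0.0, 0.0, 1.0]] [[0.021, -1.0, -0.006, 0.016], [0.995, 0.02, 0.097, -0.517], [-0.096, -0.008, 0.995, -1.572], [0.0, 0.0, 0.0, 1.0]] ['frame', 'depth', 'camera_matrix', 'view']
wrist [[333.2, 0.0, 322.1], [0.0, 333.2, 206.6], [0.0, 0.0, 1.0]] [[0.394, 0.919, -0.002, -0.599], [-0.89, 0.381, -0.25, 0.03], [-0.229, 0.1, 0.968, -0.391], [0.0, 0.0, 0.0, 1.0]] ['frame', 'depth', 'camera_matrix', 'view']
```

View pics/top0.png

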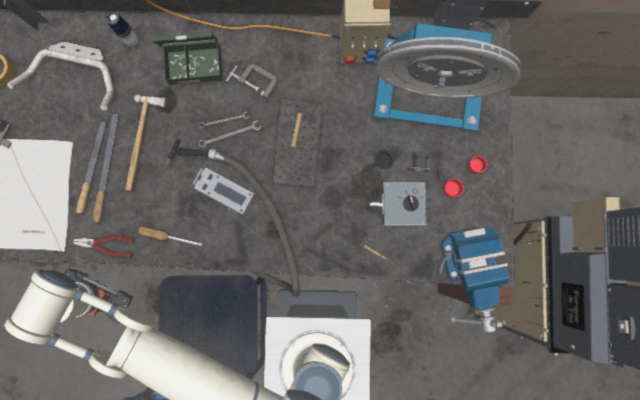

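View pics/side0.png

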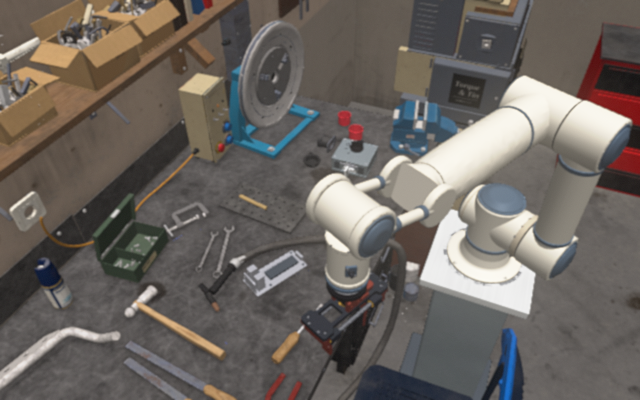

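View pics/wrist0.png

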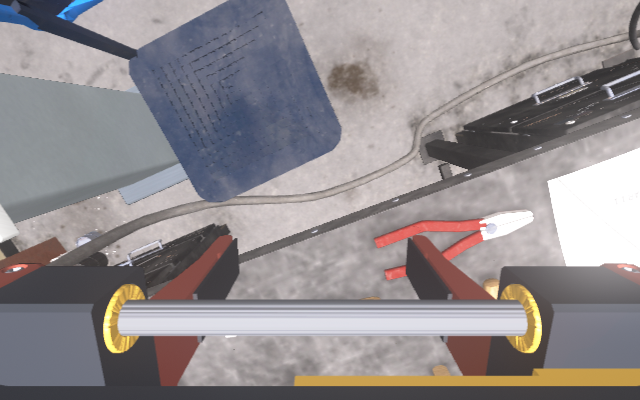

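The top view shows the unit at about (404,204) with the rib sticking out left at (375,205), the cradle at (223,190), the needle at (374,252), the bowl near (384,160) and the inlet near (418,162). I'll enlarge these regions.

```bash
cat > h.py <<'E'
import cv2,numpy as np,pickle
def ld(n): return pickle.load(open(f"pics/{n}.pkl","rb"))
def snap(n,f):
    from bench import get_image
    d=get_image(n);cv2.imwrite(f"pics/{f}.png",d["frame"]);pickle.dump(d,open(f"pics/{f}.pkl","wb"));return d
def ray(d,u,v,z):
    K=d["camera_matrix"];V=d["view"];R=V[:3,:3];t=V[:3,3]
    c=-R.T@t; r=np.array([(u-K[0,2])/K[0,0],-(v-K[1,2])/K[1,1],-1.]); w=R.T@r
    return c+w*(z-c[2])/w[2]
def proj(d,p):
    K=d["camera_matrix"];V=d["view"];q=V[:3,:3]@np.asarray(p)+V[:3,3]
    return np.array([K[0,2]+K[0,0]*q[0]/-q[2],K[1,2]+K[1,1]*-q[1]/-q[2]])
def crop(d,x,y,w,h,s,f):
    cv2.imwrite(f"pics/{f}.png",cv2.resize(d["frame"][y:y+h,x:x+w],None,fx=s,fy=s,interpolation=cv2.INTER_CUBIC))
def cloud(d):
    K=d["camera_matrix"];V=d["view"];z=d["depth"];v,u=np.mgrid[:z.shape[0],:z.shape[1]]
    P=np.stack([(u-K[0,2])/K[0,0]*z,-(v-K[1,2])/K[1,1]*z,-z],-1)
    return (P-V[:3,3])@V[:3,:3]
E
python3 - <<'E'
from h import *
d=ld("top0");crop(d,350,140,110,130,5,"ta");crop(d,180,150,90,80,7,"tb")
for n,(u,v),z in [("unit",(404,204),.056),("knob",(410,203),.09),("rib",(375,205),.048),("cradle",(223,190),.01),("needle",(374,252),.006)]:
    print(n,ray(d,u,v,z).round(3))
E
```

```text
unit [ 0.5   -0.254  0.056]
knob [ 0.5   -0.266  0.09 ]
rib [ 0.496 -0.168  0.048]
cradle [0.536 0.301 0.01 ]
needle [ 0.354 -0.171  0.006]
```

View pics/ta.png

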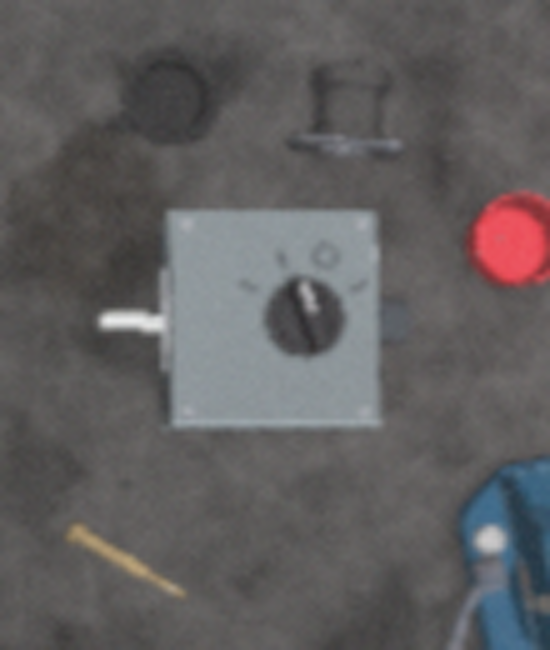

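View pics/tb.png

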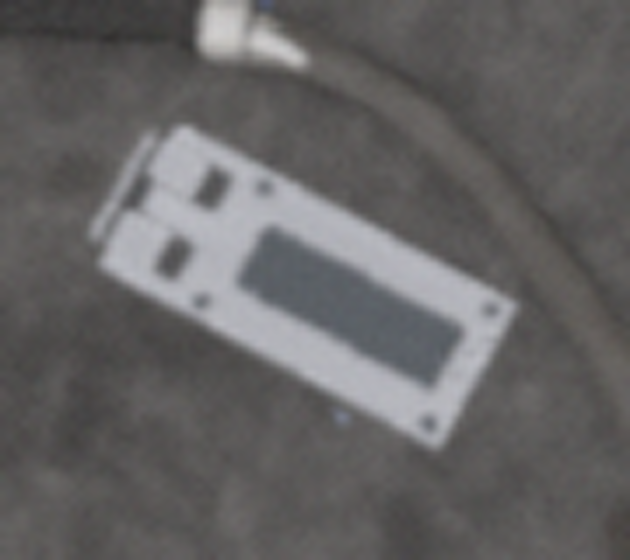

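Run:
```python
from h import *
from scipy.spatial.transform import Rotation as Ro
d=ld("wrist0");V=d["view"];c=-V[:3,:3].T@V[:3,3]
p=np.array([0.23561164, 0.5515032 , 0.2295156 ]);q=[-2.5e-4,.2005104,.979691,-.00093]
R=Ro.from_quat(q,scalar_first=True).as_matrix()
print("cam in tool",R.T@(c-p)); print("cam axes in tool (rows x,y up,z back)",(V[:3,:3]@R).round(3))
d=ld("top0");P=cloud(d)
for n,(u,v) in dict(knob=(411,203),panel=(395,215),inlet=(420,160),cup=(453,188),cr=(223,190),hose=(262,190),bench=(340,200),vise=(470,250)).items(): print(n,P[v,u].round(3))
# unit panel quad via depth height
m=((P[...,2]>.045)&(P[...,2]<.066)).astype(np.uint8); m[:, :370]=0;m[:,436:]=0;m[:175]=0;m[235:]=0
cs,_=cv2.findContours(m,0,2);k=max(cs,key=cv2.contourArea);r=cv2.minAreaRect(k);b=cv2.boxPoints(r);print(r)
for x in b: print(ray(d,*x,.056).round(4))
# cradle bright mask
h=d["frame"].astype(int);m=(h.min(2)>125).astype(np.uint8);m[:, :190]=0;m[:,258:]=0;m[:165]=0;m[216:]=0
m=cv2.morphologyEx(m,3,np.ones((5,5)))
cs,_=cv2.findContours(m,0,2);k=max(cs,key=cv2.contourArea);r=cv2.minAreaRect(k);b=cv2.boxPoints(r);print(r)
for x in b: print(ray(d,*x,.004).round(4))
```

```text
cam in tool [ 0.06766356 -0.00060614 -0.15530504]
cam axes in tool (rows x,y up,z back) [[-0.001  1.     0.   ]
 [ 0.968  0.001  0.25 ]
 [ 0.25   0.    -0.968]]
knob [ 0.501 -0.269  0.089]
panel [ 0.466 -0.227  0.058]
inlet [ 0.638 -0.305  0.041]
cup [ 0.557 -0.414  0.008]
cr [0.536 0.3   0.017]
hose [0.538 0.179 0.02 ]
bench [ 0.513 -0.064  0.002]
vise [ 0.366 -0.425  0.144]
((407.5, 203.0), (42.0, 49.0), 90.0)
[ 0.5656 -0.1901  0.056 ]
[ 0.5686 -0.3381  0.056 ]
[ 0.4416 -0.3379  0.056 ]
[ 0.4386 -0.1911  0.056 ]
((222.00001525878906, 189.5), (59.12702178955078, 24.179092407226562), 28.300758361816406)
[0.5471 0.4056 0.004 ]
[0.6151 0.3725 0.004 ]
[0.5299 0.2061 0.004 ]
[0.4626 0.2396 0.004 ]
```

```bash
cat >> h.py <<'E'
def Q(phi): return [0,float(np.cos(phi/2)),float(np.sin(phi/2)),0]
E
python3 - <<'E'
from h import *
from bench import *
pi=np.pi
for n,p,phi in [("knob",[.5,-.26,.078],.35),("knob",[.5,-.26,.078],.35-pi),("knob",[.5,-.26,.078],.35+pi),("knobend",[.5,-.26,.078],-.35),("kn2",[.5,-.26,.078],-.35+pi),("rib",[.5,-.168,.03],pi/2),("rib",[.5,-.168,.03],-pi/2),("ribout",[.5,-.03,.03],pi/2),("cradle",[.54,.3,.02],1.08),("cradle",[.54,.3,.02],1.08-pi),
 ("view",[.44,-.24,.22],0.),("view",[.56,-.24,.22],pi),("view",[.5,-.30,.22],pi/2),("view",[.5,-.2,.22],-pi/2)]:
    q=inverse_kinematics(p,Q(phi)); print(n,round(phi,2),None if q is None else np.round(q,2))
E
```

```text
knob 0.35 [-0.54  0.02  1.58 -0.    1.55  0.68]
knob -2.79 [-0.54  0.02  1.58 -0.    1.55 -2.46]
knob 3.49 [-0.54  0.02  1.58 -0.    1.55 -2.46]
knobend -0.35 [-0.54  0.02  1.58 -0.    1.55  1.38]
kn2 2.79 [-0.54  0.02  1.58 -0.    1.55 -1.76]
rib 1.57 [-0.39 -0.05  1.73 -0.    1.46 -0.39]
rib -1.57 None
ribout 1.57 [-0.13 -0.12  1.8  -0.    1.46 -0.13]
cradle 1.08 [ 0.45  0.2   1.49 -0.    1.45  0.94]
cradle -2.06 [ 0.45  0.2   1.49 -0.    1.45 -2.2 ]
view 0.0 [-0.57 -0.18  1.51 -0.    1.81  1.  ]
view 3.14 [-0.46  0.11  1.22 -0.    1.8  -2.03]
view 1.57 [-0.6   0.04  1.3  -0.    1.8  -0.6 ]
view -1.57 None
```

Run:
```python
from h import *
from bench import *
phi=1.09;a=np.array([np.cos(phi),np.sin(phi)]);c=np.array([.5387,.306])-.03*a
move_to([*c,.22],Q(phi)); snap("wrist","w_cr"); print(state()["time"])
move_to([.5,-.29,.22],Q(np.pi/2)); snap("wrist","w_un"); snap("top","t1");s=state();print(s["time"],s["ee_pos"])
```

```text
1.675
3.825 [ 0.50044593 -0.28922908  0.22001866]
```

View pics/w_cr.png

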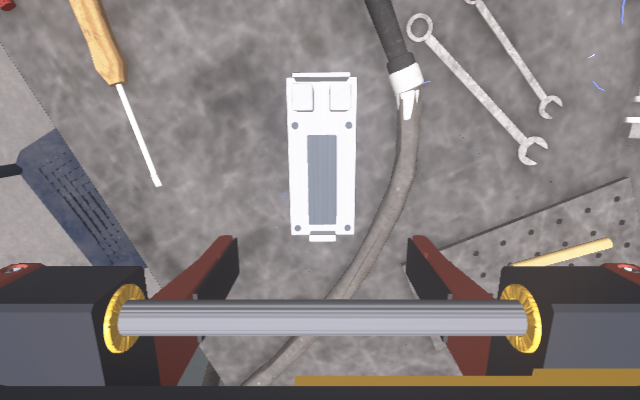

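View pics/w_un.png

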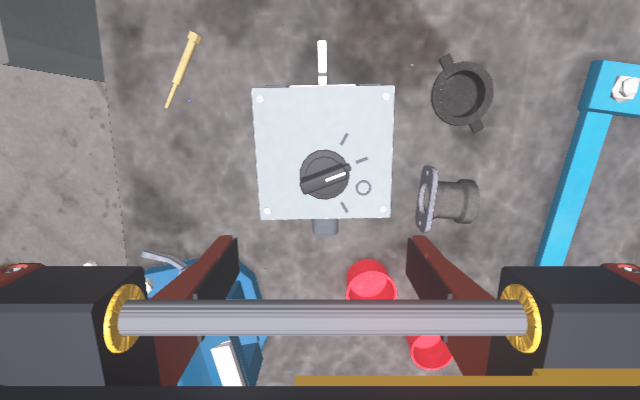

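The cradle base spans (288..356, 76..236) with the cheeks at the top, and its small front stop is at (322,237). The unit panel spans (252..394, 85..220), the knob bar is centred about (324,178) pointing at the line mark (362,160), the ring is at (363,188), and the rib is at (322,62). The selector is therefore at 0.70.

Run:
```python
from h import *
d=ld("w_un");f=d["frame"].astype(int);hsv=cv2.cvtColor(d["frame"],cv2.COLOR_BGR2HSV)
crop(d,240,20,170,220,3,"c_un");crop(ld("w_cr"),270,60,110,190,3,"c_cr")
P=cloud(d)
m=((P[...,2]>.045)&(P[...,2]<.2)&(f.min(2)>125)).astype(np.uint8);m[235:]=0;m[:75]=0;m[:,:240]=0;m[:,405:]=0
m=cv2.morphologyEx(m,2,np.ones((5,5)));m=cv2.morphologyEx(m,3,np.ones((5,5)))
k=max(cv2.findContours(m,0,2)[0],key=cv2.contourArea);print("area",cv2.contourArea(k))
hull=cv2.convexHull(k);q=cv2.approxPolyDP(hull,8,True)[:,0];print(q.tolist())
W=np.array([ray(d,*x,.056)[:2] for x in q]);print(W.round(4),"centre",W.mean(0).round(4))
for i in range(len(W)): e=W[(i+1)%len(W)]-W[i];print("edge",np.linalg.norm(e).round(4),np.degrees(np.arctan2(e[1],e[0])).round(2))
# screws
# rib: white region above panel
m=(f.min(2)>190).astype(np.uint8);m[90:]=0;m[:,:305]=0;m[:,340:]=0
k=max(cv2.findContours(m,0,2)[0],key=cv2.contourArea);print("rib",cv2.boundingRect(k))
x,y,w,h=cv2.boundingRect(k)
for u,v in [(x,y),(x+w,y),(x+w/2,y+h/2)]: print(ray(d,u,v,.048).round(4))
# ring
print("ring",ray(d,363,188,.0565).round(4))
print("depth knob",P[178,324].round(4),"panel",P[130,290].round(4),P[200,280].round(4),"rib",P[60,322].round(4),"bench",P[40,250].round(4))
# cradle
d=ld("w_cr");f=d["frame"].astype(int)
m=(f.min(2)>165).astype(np.uint8);m[250:]=0;m[:65]=0;m[:,:280]=0;m[:,365:]=0
m=cv2.morphologyEx(m,3,np.ones((5,5)));k=max(cv2.findContours(m,0,2)[0],key=cv2.contourArea)
r=cv2.minAreaRect(k);print("cr",r)
for x in cv2.boxPoints(r): print(x.round(1),ray(d,*x,.004).round(4))
```

```text
area 18234.5
[[393, 85], [390, 216], [333, 234], [261, 219], [252, 88]]
[[ 0.5645 -0.191 ]
 [ 0.5681 -0.3142]
 [ 0.5115 -0.3332]
 [ 0.4394 -0.3174]
 [ 0.4369 -0.1935]] centre [ 0.5041 -0.2699]
edge 0.1233 -88.33
edge 0.0598 -161.49
edge 0.0738 167.64
edge 0.1239 91.13
edge 0.1276 1.14
rib (317, 40, 10, 33)
[ 0.4958 -0.1521  0.048 ]
[ 0.5048 -0.1521  0.048 ]
[ 0.5003 -0.1658  0.048 ]
ring [ 0.5403 -0.2857  0.0565]
depth knob [ 0.5021 -0.2698  0.0921] panel [ 0.4705 -0.2306  0.0567] [ 0.4591 -0.2977  0.0568] rib [ 0.5003 -0.1688  0.0484] bench [ 0.4263 -0.142   0.0008]
cr ((320.9999694824219, 152.99996948242188), (175.99996948242188, 69.99998474121094), 90.0)
[286.  65.] [0.5481 0.4064 0.004 ]
[356.  65.] [0.6125 0.3729 0.004 ]
[356. 241.] [0.5275 0.1988 0.004 ]
[286. 241.] [0.454 0.237 0.004]
```

View pics/c_un.png

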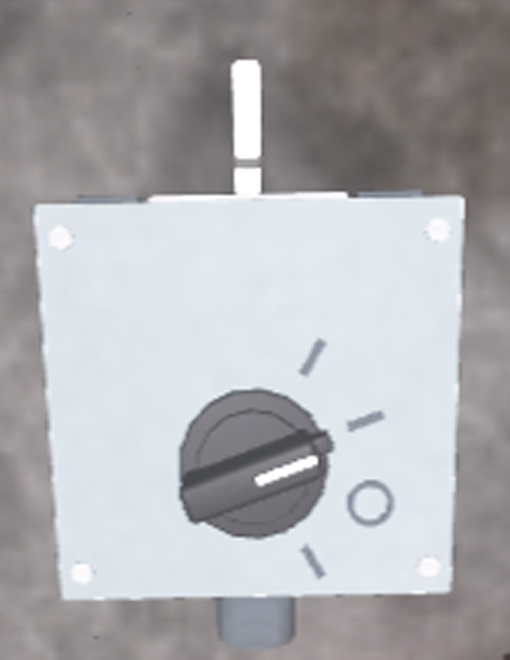

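View pics/c_cr.png

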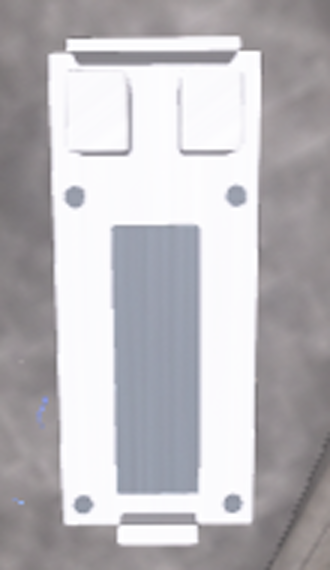

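Run:
```python
from h import *
A=lambda e:np.degrees(np.arctan2(e[1],e[0]))
d=ld("w_un");g=lambda u,v,z,ox=240,oy=20:ray(d,(u+.5)/3+ox-.5,(v+.5)/3+oy-.5,z)[:2]
fl,fr,br,bl=[g(*x,.056) for x in [(34,204),(465,197),(450,593),(62,599)]]
print("panel ctr",(fl+fr+br+bl)/4,[np.linalg.norm(e).round(4) for e in (fr-fl,br-fr,bl-br,fl-bl)])
print("yaw",A(fl-bl),A(fr-br),A(fr-fl)+90,A(br-bl)+90)
s=[g(*x,.057) for x in [(61,237),(438,230),(429,566),(82,573)]];print("screw ctr",np.mean(s,0),A(s[0]-s[3]),A(s[1]-s[2]),A(s[1]-s[0])+90,A(s[2]-s[3])+90)
c=g(255,464,.061);print("knob ctr",c,"w",np.linalg.norm(g(182,464,.061)-g(328,464,.061)))
a,b=g(260,483,.09),g(318,460,.09);print("white line yaw",A(b-a),"ring yaw",A(g(370,503,.0565)-c), "line2",A(g(366,421,.0565)-c))
p=g(246,62,.048),g(247,160,.048);print("rib",(p[0]+p[1])/2,np.linalg.norm(p[0]-p[1]),A(p[0]-p[1]))
d=ld("w_cr");g2=lambda u,v,z:g(u,v,z,270,60)
q=[g2(*x,.004) for x in [(49,54),(262,52),(253,524),(63,524)]];print("base",np.mean(q,0),[np.linalg.norm(q[i]-q[i-1]).round(4) for i in range(4)],"yaw",A(q[0]-q[3]),A(q[1]-q[2]),A(q[1]-q[0])+90,A(q[2]-q[3])+90)
h=[g2(*x,.004) for x in [(75,196),(236,196),(232,503),(84,503)]];print("holes",np.mean(h,0),"yaw",A(h[0]-h[3]),A(h[1]-h[2]),A(h[1]-h[0])+90)
b=[g2(*x,.012) for x in [(112,226),(200,226),(198,493),(114,493)]];print("bar",np.mean(b,0),[np.linalg.norm(b[i]-b[i-1]).round(4) for i in range(4)],"yaw",A(b[0]-b[3]),A(b[1]-b[2]))
# fork at z=.055
k=[g2(*x,.055) for x in [(68,73),(129,73),(179,73),(242,73),(242,152),(68,152)]];print("fork gap mid",(k[1]+k[2])/2,(np.linalg.norm(k[2]-k[1]),np.linalg.norm(k[1]-k[0])))
q2=np.mean(q,0);yaw=np.radians(A((q[0]+q[1])/2-(q[2]+q[3])/2));R=np.array([[np.cos(yaw),np.sin(yaw)],[-np.sin(yaw),np.cos(yaw)]])
print(np.degrees(yaw));print("fork in base",[(R@(x-q2)).round(4).tolist() for x in k]);print([(R@(x-q2)).round(4).tolist() for x in b])
```

```text
panel ctr [ 0.50214878 -0.25446325] [np.float64(0.1301), np.float64(0.1244), np.float64(0.1292), np.float64(0.1245)]
yaw 91.22506879437947 90.83601803106394 90.87120884055714 90.94607554544129
screw ctr [ 0.50206103 -0.25453213] 91.07596714742037 91.13314904194344 91.00734032404954 91.21679382929199
knob ctr [ 0.5028845  -0.27158133] w 0.04625320752329674
white line yaw 21.916820542557968 ring yaw -19.80958221107268 line2 20.32170810828949
rib [ 0.50018682 -0.16606352] 0.027461165061035662 90.62124994084436
base [0.5355971  0.30168233] [np.float64(0.1731), np.float64(0.0743), np.float64(0.1737), np.float64(0.0745)] yaw 62.75963175392967 62.85171437526148 62.99641801761561 62.53885886645629
holes [0.52641193 0.28404445] yaw 63.04608107821733 62.872234203783535 62.50471858426856
bar [0.52533122 0.28256224] [np.float64(0.0995), np.float64(0.0313), np.float64(0.0995), np.float64(0.032)] yaw 62.28952410238818 62.682578207894444
fork gap mid [0.56963695 0.36865635] (np.float64(0.01510742726929216), np.float64(0.018434477789914146))
62.80575195431385
fork in base [[0.0753, 0.0263], [0.0752, 0.0079], [0.0751, -0.0072], [0.075, -0.0263], [0.052, -0.0266], [0.0523, 0.027]]
[[0.0281, 0.0158], [0.028, -0.0155], [-0.0715, -0.0153], [-0.0714, 0.0167]]
```

Run:
```python
from h import *
from bench import *
k=[.5029,-.2716];ph=np.radians(21.2)
move_to([*k,.15],Q(ph)); move_l([*k,.078],speed=.12)
s=state();print(s["time"],s["ee_pos"],s["ft_force"].round(2))
close();s=state();print(s["finger_gap"],s["ft_force"].round(2),s["moment"].round(3))
move_to([*k,.078],Q(ph-.35));move_to([*k,.078],Q(ph-.72))
s=state();print(s["time"],s["ft_force"].round(2),s["moment"].round(3),s["finger_gap"])
gripper_open();hold(.1);move_l([*k,.15],speed=.15)
move_to([.5,-.29,.22],Q(np.pi/2)); snap("wrist","w_un2");s=state();print(s["time"]);crop(ld("w_un2"),240,20,170,220,3,"c_un2")
```

```text
5.7083 [ 0.50325191 -0.27181892  0.07880784] [0.01 0.26 0.44]
0.012065201198868648 [-1.26  2.84  1.47] [0.451 0.43  0.035]
7.725 [-2.32  3.78  2.86] [0.652 0.709 0.072] 0.012009344152914993
11.4417
```

View pics/c_un2.png

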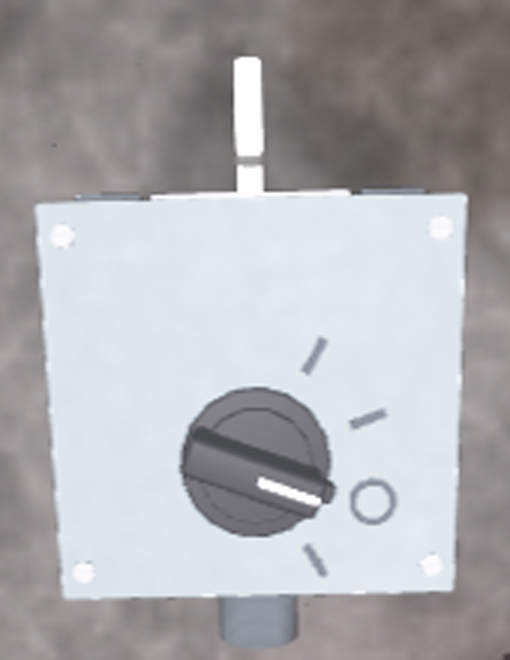

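The pointer now lies on the ring at crop (373,501). Next I grip the rib and draw the slide.

Run:
```python
from h import *
from bench import *
y=np.radians(91.05);u=np.array([np.cos(y),np.sin(y)]);r=np.array([.5004,-.166])
move_to([*r,.11],Q(y)); move_l([*r,.026],speed=.12)
s=state();print(s["time"],s["ee_pos"],s["ft_force"].round(2))
close();s=state();print(s["finger_gap"],s["ft_force"].round(2))
move_l([*(r+.03*u),.0265],speed=.06);s=state();print(s["ft_force"].round(2),s["finger_gap"])
move_l([*(r+.147*u),.0270],speed=.08);hold(.1)
s=state();print(s["time"],s["ee_pos"],s["finger_gap"],s["ft_force"].round(2),s["moment"].round(3))
snap("wrist","w_dr");snap("side","s_dr")
crop(ld("s_dr"),300,110,160,120,5,"c_sdr")
```

```text
12.9917 [ 0.50099479 -0.166402    0.0269876 ] [ 0.12 -0.39  0.8 ]
0.008274536141918446 [-0.79  0.61 -0.16]
[ 0.29 -0.85 -2.18] 0.007562279952236266
16.5583 [ 0.49770764 -0.01938793  0.02698009] 0.008099209637070413 [ 0.16 -0.34 -3.53] [0.12  0.057 0.027]
```

View pics/w_dr.png

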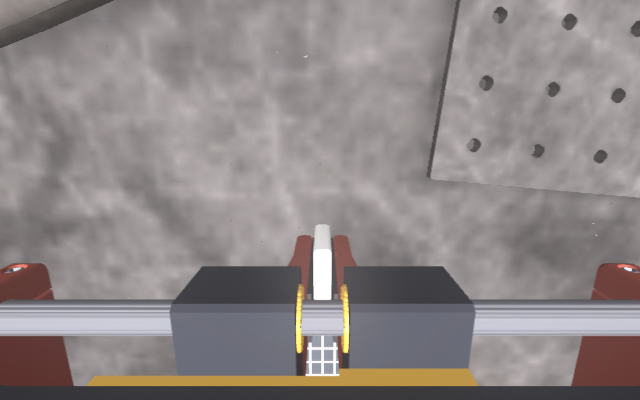

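View pics/c_sdr.png

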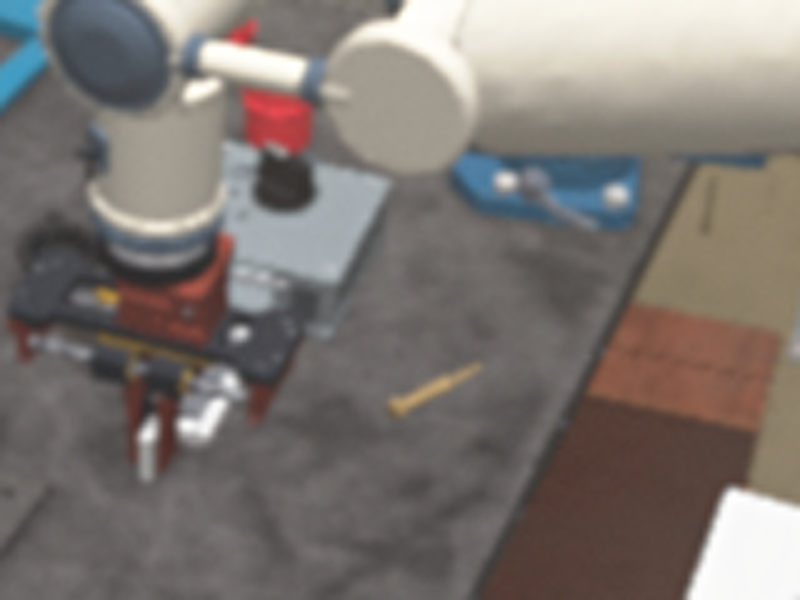

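Run:
```python
from h import *
from bench import *
y=np.radians(91.05)
p=state()["ee_pos"]
for z in (.0175,.0165,.0155,.0145):
    move_l([p[0],p[1],z],speed=.03);s=state();print(z,s["ee_pos"][2],s["ft_force"].round(2))
    if s["ft_force"][2]>1.5: break
gripper_open();hold(.3)
move_l([p[0],p[1],.12],speed=.15)
move_to([.4985,-.16,.2],Q(y));snap("wrist","w_sl");snap("top","t2");print(state()["time"])
```

```text
0.0175 0.017121035758276587 [ 0.46 -0.72 -1.91]
0.0165 0.016555210910269826 [ 0.03  1.38 -2.44]
0.0155 0.015955677268809206 [0.37 0.59 1.24]
0.0145 0.015985693881137387 [-3.69  0.31  6.26]
21.1
```

View pics/w_sl.png

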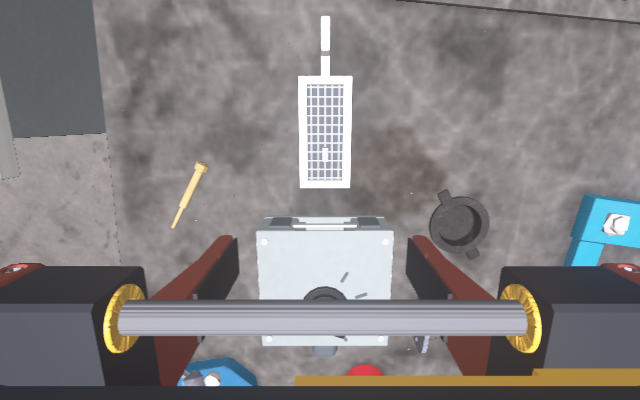

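The slide lies on the bench: frame (298..352, 76..188), rib (325,33), mesh and lug visible, and clear of the unit front at row 217. Now I measure it and check the height from depth.

Run:
```python
from h import *
d=ld("w_sl");f=d["frame"].astype(int);A=lambda e:np.degrees(np.arctan2(e[1],e[0]))
m=(f.min(2)>185).astype(np.uint8);m[192:]=0;m[:72]=0;m[:,:290]=0;m[:,360:]=0
mm=cv2.morphologyEx(m,3,np.ones((9,9)));mm=cv2.morphologyEx(mm,2,np.ones((15,15)))
k=max(cv2.findContours(mm,0,2)[0],key=cv2.contourArea);q=cv2.approxPolyDP(cv2.convexHull(k),6,True)[:,0].astype(float)
print(q.tolist())
W=np.array([ray(d,*x,.012)[:2] for x in q]);print(W.round(4),"ctr",W.mean(0).round(4))
for i in range(len(W)): e=W[(i+1)%len(W)]-W[i];print(np.linalg.norm(e).round(4),A(e).round(2))
m=(f.min(2)>185).astype(np.uint8);m[52:]=0;m[:,:310]=0;m[:,340:]=0
k=max(cv2.findContours(m,0,2)[0],key=cv2.contourArea);x,y,w,h=cv2.boundingRect(k);print("rib",x,y,w,h,ray(d,x+w/2-.5,y+h/2-.5,.038),ray(d,x+w/2-.5,y,.038)[1]-ray(d,x+w/2-.5,y+h,.038)[1])
P=cloud(d);print("frame z",np.median(P[80:185,300:303,2]),np.median(P[80:185,348:351,2]),"bench",np.median(P[100:180,260:290,2]),P[78,325],P[186,325])
crop(d,270,5,110,220,3,"c_sl")
```

```text
[[351.0, 76.0], [349.0, 187.0], [300.0, 187.0], [298.0, 76.0]]
[[ 0.5237 -0.05  ]
 [ 0.5258 -0.1585]
 [ 0.4747 -0.1594]
 [ 0.4727 -0.0508]] ctr [ 0.4992 -0.1047]
0.1086 -88.89
0.0511 -178.99
0.1086 91.03
0.051 0.94
rib 321 16 9 35 [ 0.49795328 -0.0187505   0.038     ] 0.02750216680093239
frame z 0.013155298333496074 0.01308929878497029 bench 0.0011834545034790892 [ 0.49871608 -0.05242016  0.01411558] [ 0.50073299 -0.15776275  0.01268902]
```

View pics/c_sl.png

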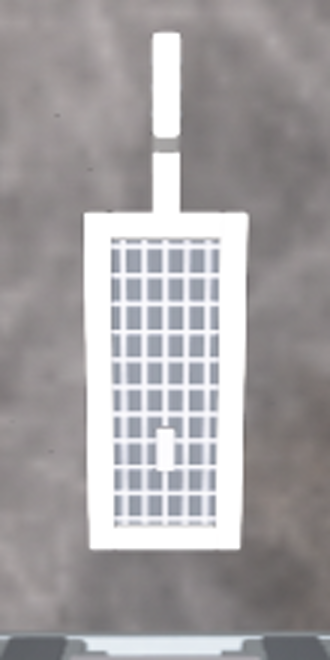

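Run:
```python
from h import *
from bench import *
y=np.radians(91.0);u=np.array([np.cos(y),np.sin(y)]);c=np.array([.4992,-.1047]);g=c+.015*u
move_to([*g,.08],Q(y)); move_l([*g,.0105],speed=.1)
s=state();print(s["time"],s["ee_pos"],s["ft_force"].round(2))
close();s=state();print(s["ee_pos"],s["finger_gap"],s["ft_force"].round(2))
move_l([*g,.05],speed=.06);hold(.1);s=state();print(s["finger_gap"],s["ft_force"].round(2),s["moment"].round(3))
snap("wrist","w_h1")
move_l([*g,.095],speed=.1)
yc=np.radians(62.75);a=np.array([np.cos(yc),np.sin(yc)]);t=np.array([.5254,.2823])+.015*a
move_to([*((g+t)/2+[.02,0]),.095],Q((y+yc)/2)); move_to([*t,.095],Q(yc));hold(.2)
s=state();print(s["time"],s["ee_pos"],t,s["finger_gap"],s["ft_force"].round(2))
snap("wrist","w_h2");snap("side","s_h2")
crop(ld("s_h2"),200,170,160,120,5,"c_sh2")
```

```text
22.5583 [ 0.49946864 -0.0899172   0.01127977] [-0.57 -0.36 -0.39]
[ 0.49902605 -0.08969027  0.01060367] 0.051763120954499656 [ 0.63 -0.25  0.82]
0.05180318680210041 [-0.58  0.24 -1.9 ] [-0.06   0.093  0.018]
26.5583 [0.5329225  0.29381323 0.09521743] [0.53226811 0.29563526] 0.05164690540889178 [ 0.51  0.13 -3.58]
```

View pics/w_h2.png

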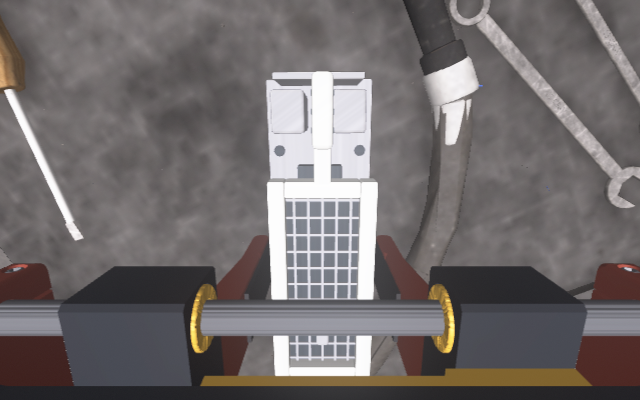

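View pics/c_sh2.png

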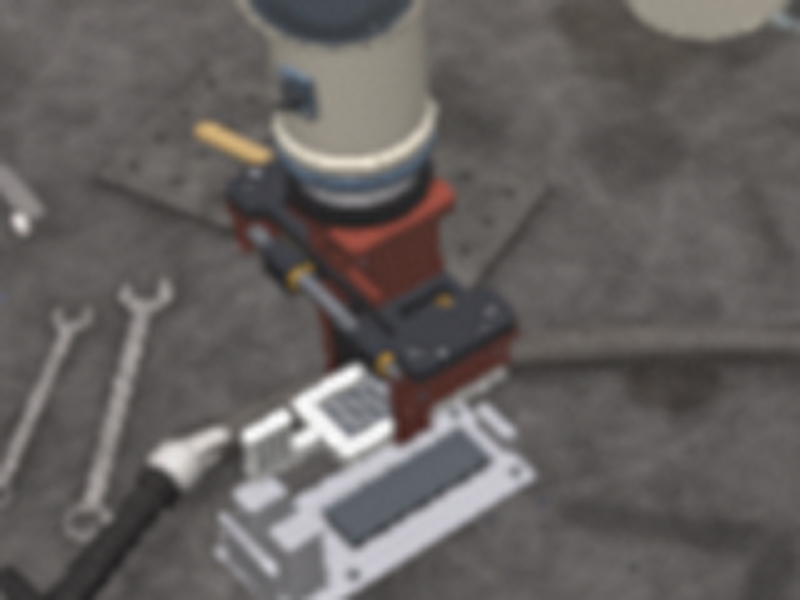

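Held level over the cradle: rib top is at (322,72..150) and the cheeks at (288,110) and (350,110). Now the rib-to-fork offset.

Run:
```python
from h import *
crop(ld("w_h2"),255,60,130,140,5,"c_h2")
```

```text
(no output)
```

View pics/c_h2.png

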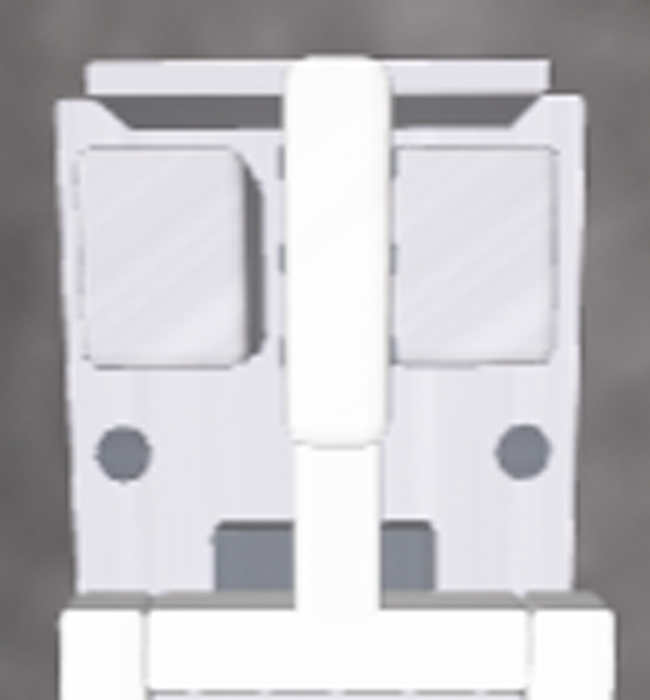

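Run:
```python
from h import *
from bench import state
d=ld("w_h2");A=lambda e:np.degrees(np.arctan2(e[1],e[0]))
g=lambda u,v,z:ray(d,(u+.5)/5+255-.5,(v+.5)/5+60-.5,z)[:2]
L=.0846
rib=[g(336,58,.038+L),g(337,444,.038+L)];print("rib len",np.linalg.norm(rib[0]-rib[1]),"yaw",A(rib[0]-rib[1]));rc=sum(rib)/2
cor=[g(60,610,.012+L),g(613,610,.012+L)];print("frame w",np.linalg.norm(cor[1]-cor[0]),A(cor[1]-cor[0])+90);fm=sum(cor)/2
ck=[g(*x,.055) for x in [(80,148),(557,148),(552,362),(86,367)]]
print("cheeks len",np.linalg.norm(ck[1]-ck[0]),np.linalg.norm(ck[2]-ck[1]),"yaw",A(ck[0]-ck[3]),A(ck[1]-ck[2]),A(ck[1]-ck[0])+90)
fc=np.mean(ck,0); gap=(g(240,250,.055)+g(393,250,.055))/2
hol=(g(124,454,.004)+g(524,452,.004))/2
yc=np.radians(62.75);a=np.array([np.cos(yc),np.sin(yc)]);b=np.array([-a[1],a[0]])
fr=lambda p:(p@a,p@b)
o1=fc-.086*a
print("seat from fork",o1,"earlier .5254,.2823", "holes mid rel prev",fr(hol-np.array([.5254,.2823])))
print("rib rel fork centre (want 0)",fr(rc-fc)); print("rib->slide ctr",rc-.086*a,"frame front->ctr",fm-.055*a)
s=state();print("tcp-derived ctr",s["ee_pos"][:2]-.015*a)
print(fr(gap-fc))
P=cloud(d);f=lambda u,v:P[int(v/5+60),int(u/5+255)]
print("z rib",f(336,100)[2],f(336,400)[2],"cheek",f(160,250)[2],"frame",f(300,660)[2])
```

```text
rib len 0.027345999810860562 yaw 62.71127282203948
frame w 0.0517397629372175 62.57499919020792
cheeks len 0.052948958368486954 0.023192689726283716 yaw 61.99043432890976 63.054823604125964 62.55872052166626
seat from fork [0.52557508 0.28253434] earlier .5254,.2823 holes mid rel prev (np.float64(0.060049193031753094), np.float64(-5.36025184699555e-05))
rib rel fork centre (want 0) (np.float64(-0.001508842197752701), np.float64(-0.0021104400276571694))
rib->slide ctr [0.52676043 0.28022664] frame front->ctr [0.52655106 0.28014969]
tcp-derived ctr [0.52587431 0.2810582 ]
(np.float64(0.0008626800132365549), np.float64(0.00024029380145642478))
z rib 0.12445669730274274 0.12428677269433444 cheek 0.05701489210859485 frame 0.09697729799467032
```

Run:
```python
from h import *
from bench import *
yc=np.radians(62.75);a=np.array([np.cos(yc),np.sin(yc)]);b=np.array([-a[1],a[0]])
p=np.array([0.5329225,0.29381323]);T=p+.0014*a+.002*b
hold(.3);s=state();print("now",s["ee_pos"],"T",T)
cmd=T.copy()
for z,v in ((.085,.05),(.072,.06),(.05,.06),(.032,.06),(.0265,.03)):
    move_l([*cmd,z],speed=v);hold(.15);s=state();e=T-s["ee_pos"][:2]
    print(z,s["ee_pos"].round(4),(e*1000).round(2),s["ft_force"].round(2),s["finger_gap"])
    if z==.085: cmd=cmd+np.clip(e,-.002,.002); 
    if z==.072: snap("wrist","w_h3")
    if np.abs(s["ft_force"]).max()>12: print("STOP");break
snap("wrist","w_h4");print(state()["time"])
```

```text
now [0.53230527 0.29556573 0.09505527] T [0.53178549 0.2959736 ]
0.085 [0.5318 0.2961 0.0851] [-0.04 -0.08] [ 0.78 -0.23 -2.9 ] 0.05161433450785362
0.072 [0.5318 0.2959 0.0722] [-0.05  0.07] [-0.38  0.31 -2.04] 0.051978160537618834
0.05 [0.532  0.296  0.0505] [-0.22 -0.05] [-0.35 -0.23 -1.78] 0.05156825480043909
0.032 [0.5319 0.296  0.0323] [-0.16 -0.  ] [-0.17 -0.12 -2.83] 0.05201535239723355
0.0265 [0.5318 0.2959 0.0266] [0.01 0.05] [-0.45 -0.25 -3.11] 0.05193465350973342
29.825
```

View pics/w_h4.png

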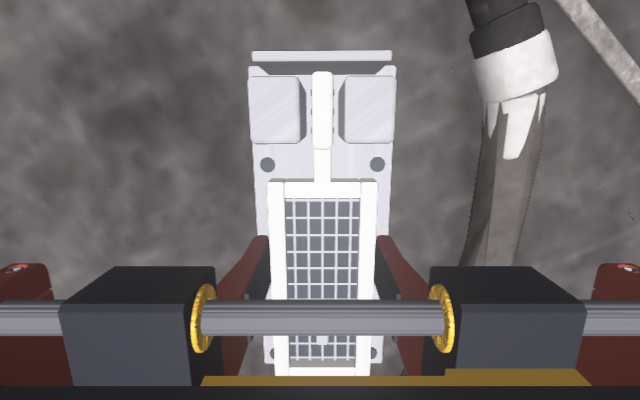

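The rib (322,110) sits in the middle of the gap between the cheeks. I lower to contact and release.

Run:
```python
from h import *
from bench import *
p=np.array([.53178,.29597])
for z in (.0245,.0235,.0228,.0222,.0216,.021):
    move_l([*p,z],speed=.02);hold(.1);s=state();print(z,s["ee_pos"].round(4),s["ft_force"].round(2))
    if s["ft_force"][2]>2: break
gripper_open();hold(.3);s=state();print(s["ft_force"].round(2))
move_l([*p,.15],speed=.12)
yc=np.radians(62.75)
move_to([.5117,.255,.22],Q(yc));hold(.2);snap("wrist","w_f");snap("top","t_f");print(state()["time"])
crop(ld("w_f"),260,40,130,200,3,"c_f")
```

```text
0.0245 [0.5317 0.296  0.0245] [ 0.14  0.3  -1.84]
0.0235 [0.5318 0.296  0.0235] [-0.11 -0.1  -2.91]
0.0228 [0.5318 0.296  0.0228] [-0.93  0.64 -2.24]
0.0222 [0.5319 0.296  0.0226] [-0.77 -0.25  1.86]
0.0216 [0.5319 0.296  0.0226] [-3.85 -1.18  5.76]
[-0.01 -0.3  -0.02]
34.55
```

View pics/c_f.png

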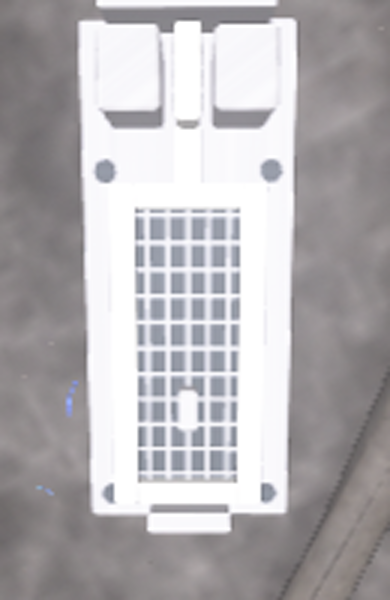

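View pics/t_f.png

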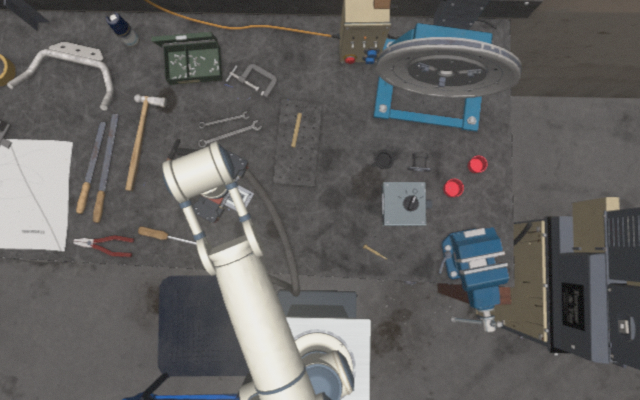

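The slide is in the cradle: rib in the fork at crop (187,75), frame centred on the seat. The loose parts look untouched. One numeric check before handing in.

Run:
```python
from h import *
d=ld("w_f");A=lambda e:np.degrees(np.arctan2(e[1],e[0]))
g=lambda u,v,z:ray(d,(u+.5)/3+260-.5,(v+.5)/3+40-.5,z)[:2]
q=[g(*x,.024) for x in [(108,183),(267,183),(261,502),(115,503)]];c=np.mean(q,0)
yc=np.radians(62.75);a=np.array([np.cos(yc),np.sin(yc)]);b=np.array([-a[1],a[0]]);o=c-np.array([.5255,.2824])
print([np.linalg.norm(q[i]-q[i-1]).round(4) for i in range(4)],"rel seat",o@a,o@b,"yaw",A((q[0]+q[1])/2-(q[2]+q[3])/2))
r=(g(187,22,.05)+g(187,122,.05))/2;h=(g(105,170,.004)+g(272,170,.004))/2
print("rib rel seat",(r-[.5255,.2824])@a,(r-[.5255,.2824])@b,"holes",(h-[.5255,.2824])@a)
P=cloud(d);f=lambda u,v:np.median(P[int(v/3+40)-1:int(v/3+40)+2,int(u/3+260)-1:int(u/3+260)+2,2])
print("z",f(187,195),f(187,493),f(121,300),f(253,300),"bench",f(40,300))
a0=ld("top0")["frame"];b0=ld("t_f")["frame"];crop(ld("t_f"),350,140,110,130,5,"c_tf")
print("diff bowl/inlet",cv2.absdiff(a0,b0)[145:180,365:440].max(),"needle",cv2.absdiff(a0,b0)[240:265,355:395].max())
from bench import *
s=state();print(s["dq"].round(3),s["finger_gap"],s["ft_force"].round(2))
```

```text
[np.float64(0.1102), np.float64(0.0529), np.float64(0.1098), np.float64(0.0527)] rel seat 3.7277151550429625e-05 0.00023304820287819558 yaw 62.80933647895993
rib rel seat 0.08533926648661158 0.00032031991448252774 holes 0.06039679118490774
z 0.02428798613949523 0.02499423391827603 0.02491066051636705 0.024600761558210685 bench 0.0009192369747065606
diff bowl/inlet 15 needle 17
[-0.001 -0.003 -0.008 -0.001  0.003 -0.001] 0.0876566811425539 [-0.09  0.33 -0.5 ]
```

View pics/c_tf.png

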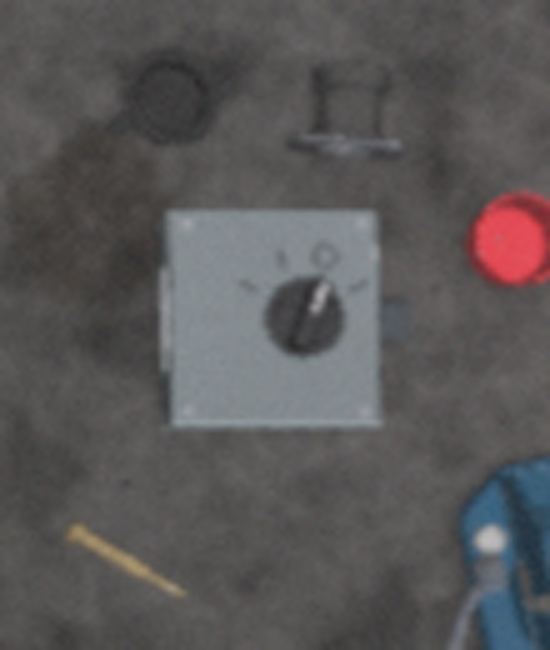

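The pointer is still at the ring (325,255), and the bowl, inlet and needle are where they were.

Run:
```python
from bench import *
print(job_done());print(state()["time"])
```

```text
the job is handed in; nothing more can be done
None
the job is handed in; nothing more can be done
```

I handed the job in at about 34.6 s of the 64 s allowed; the interface gives no verdict. I turned the knob from 0.70 to the ring mark and let go. I drew the slide 147 mm out by its rib, laid it flat on the bench and released it. Then I took it by its long sides and lowered it into the cradle until it touched the seat.

**Last checks**
- **Slide position:** its centre measured within 0.3 mm of the seat sideways and lengthways, and its direction within 0.1°.
- **Slide height:** the frame top was at about 24.7 mm against 24 mm expected, and flat to within 0.7 mm.
- **Rib:** it stands mid-gap in the fork, 85 mm in front of the seat point.
- **Selector:** the pointer stood at the ring in the last top picture.
- **Loose parts:** the bowl, inlet rubber and needle valve showed no change between the first and last top pictures.
- **Robot:** it was clear of everything, with the gripper open.

**Disagreements**
- **Cradle base plate:** it turned out not to be centred on the cradle's origin. It sits about 22 mm towards the fork, so I took the seat position from the seat bar and the fork instead.
- **Cradle in the first top view:** that rough fix was about 4 mm off the wrist camera's, so I used the wrist camera's.
- **Check over the cradle:** I took it before the arm had fully settled. It showed the rib about 2 mm off, so I corrected the position and looked again before lowering.

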